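# Drive out the stuck sleeves and box them

## Task

Drive every flanged sleeve that is stuck in the steel carrier out of its bore by pushing the drift punch through from the side without flanges; do not touch a sleeve with the gripper while it is still in its bore. Put all the freed sleeves in the carton, then fold it shut, the short flap first and the long flap down over it. The drift must end up lying flat back on its rubber mat; leave the other hardware alone.

Things in the scene. Friction and masses are not known exactly. Their poses are not given: they have to be found in the camera images.
- carrier: dark steel block fixed to the shelf, 40 (x) x 250 (y) x 65 (z) mm, origin at the centre of its underside. Four level 25 mm bores run right through along x, axes 36 mm above the shelf at y = -96, -32, +32, +96 mm. Flanges of stuck sleeves stand out from the +x face (away from the robot); the drift enters at the -x face (towards the robot).
- bore_0 (a point): centre of the bore at y = -96 mm, on its axis at mid-thickness of the carrier; x along the bore. In each bore a hidden spring pad at mid-length grips the sleeve: 5 to 10 N move it to +x; once about 20 mm out it is free and drops 20 mm to the shelf; it does not roll far but may end lying or standing
- bore_1 (a point): centre of the bore at y = -32 mm, likewise
- bore_2 (a point): centre of the bore at y = +32 mm, likewise
- bore_3 (a point): centre of the bore at y = +96 mm, likewise
- drift: chrome drift punch, 130 mm long, 220 g: square shank 18 x 18 x 70 mm with dark bands, then a round nose 12 mm diameter and 60 mm long. Origin at the centre of the shank, x towards the nose: shank x = -35..35, nose x = 35..95 mm. Centre of mass near x = +15 mm. Lies on the mat at the start, origin 9 mm above what it lies on.
- drift_mid (a point): middle of the drift's length, 30 mm ahead of its origin
- mat: black rubber mat fixed on the shelf, 220 (x) x 140 (y) x 3 mm, origin at the centre of its underside; left or right of the carrier, the carton on the other side
- carton: open cardboard carton fixed to the shelf, 220 (x) x 120 (y) x 62 (z) mm outside, walls and floor 4 mm, origin at the centre of its underside. A short flap is hinged along its -y rim and a long flap along its +y rim, both standing open and leaning outwards.
- flap_small (a joint): angle of the short flap (50 mm deep, 216 mm along x, 3 mm thick; hinge line along x at carton y = -58, z = 62 mm): 0 = flat and closed, 1.57 = upright, more = leaning outwards, at most 2.3; stays where it is left (light friction, under 1 N at its edge)
- flap_large (a joint): angle of the long flap (70 mm deep, 216 mm along x, 3 mm thick; hinge line along x at carton y = +58, z = 65 mm), same sense and friction; closed it lies over the short flap
- washer_a: thick galvanized washer, 56 mm across, 8 mm thick, flat on the shelf; leave alone. Origin: centre of underside
- washer_b: the other washer, same size; leave alone
- gauge: green nylon thread gauge, flat bar 30 x 75 x 12 mm with an 18 mm round end 30 mm long at its +y end; leave alone. Origin: centre of the bar's underside
- iron_bush: dark iron bushing, 60 mm outside, 40 mm bore, 35 mm tall, standing; leave alone. Origin: centre of underside
- sleeve_0: steel flanged sleeve, possibly absent: round body 24 mm diameter, 34 mm long, and a square flange 34 x 34 x 6 mm. Origin on its axis, on the body-side face of the flange; x along the axis, so the body runs from x = -34 to 0 and the flange from 0 to +6 mm. About 150 g. Starts stuck in bore 0 with its flange 0.5 to 5.5 mm clear of the +x face.
- sleeve_0_mid (a point): point on the axis of sleeve_0, 14 mm from its origin into the body (near its centre of mass)
- sleeve_1: steel flanged sleeve, possibly absent: round body 24 mm diameter, 34 mm long, and a square flange 34 x 34 x 6 mm. Origin on its axis, on the body-side face of the flange; x along the axis, so the body runs from x = -34 to 0 and the flange from 0 to +6 mm. About 150 g. Starts stuck in bore 1 with its flange 0.5 to 5.5 mm clear of the +x face.
- sleeve_1_mid (a point): point on the axis of sleeve_1, 14 mm from its origin into the body (near its centre of mass)
- sleeve_2: steel flanged sleeve, possibly absent: round body 24 mm diameter, 34 mm long, and a square flange 34 x 34 x 6 mm. Origin on its axis, on the body-side face of the flange; x along the axis, so the body runs from x = -34 to 0 and the flange from 0 to +6 mm. About 150 g. Starts stuck in bore 2 with its flange 0.5 to 5.5 mm clear of the +x face.
- sleeve_2_mid (a point): point on the axis of sleeve_2, 14 mm from its origin into the body (near its centre of mass)
- sleeve_3: steel flanged sleeve, possibly absent: round body 24 mm diameter, 34 mm long, and a square flange 34 x 34 x 6 mm. Origin on its axis, on the body-side face of the flange; x along the axis, so the body runs from x = -34 to 0 and the flange from 0 to +6 mm. About 150 g. Starts stuck in bore 3 with its flange 0.5 to 5.5 mm clear of the +x face.
- sleeve_3_mid (a point): point on the axis of sleeve_3, 14 mm from its origin into the body (near its centre of mass)
Things that resemble listed ones, but are neither listed nor needed, are in the scene too. Leave any blue look-alike of the sleeve_2 alone. There is more than one size of the drift; the job needs the larger.

How it is judged:
On the way, in this order (a step that is already met when the one before it is completed fails the run):
1. all sleeves are in the carton, both flaps still open (x of sleeve_0_mid in the frame of carton between -0.108 and 0.108 m and y of sleeve_0_mid in the frame of carton between -0.058 and 0.058 m and z of each of sleeve_0_mid, sleeve_1_mid, sleeve_2_mid, sleeve_3_mid in the frame of carton below 0.058 m and x of sleeve_1_mid in the frame of carton between -0.108 and 0.108 m and y of sleeve_1_mid in the frame of carton between -0.058 and 0.058 m and x of sleeve_2_mid in the frame of carton between -0.108 and 0.108 m and y of sleeve_2_mid in the frame of carton between -0.058 and 0.058 m and x of sleeve_3_mid in the frame of carton between -0.108 and 0.108 m and y of sleeve_3_mid in the frame of carton between -0.058 and 0.058 m and value of joint each of flap_small, flap_large above 0.8 rad), for 0.2 s.
2. the short flap is folded down while the long flap is still open (value of joint flap_small below 0.15 rad and value of joint flap_large above 0.8 rad), for 0.2 s.
At the end, for the whole second after the job is handed in: Every sleeve is at rest inside the carton, both flaps are folded down to within 0.15 rad of flat, and the drift lies at rest flat on the mat (middle of its length within 85 mm along and 65 mm across of the mat's centre, no more than 22 mm up) (x of sleeve_0_mid in the frame of carton between -0.108 and 0.108 m and y of sleeve_0_mid in the frame of carton between -0.058 and 0.058 m and z of each of sleeve_0_mid, sleeve_1_mid, sleeve_2_mid, sleeve_3_mid in the frame of carton below 0.058 m and x of sleeve_1_mid in the frame of carton between -0.108 and 0.108 m and y of sleeve_1_mid in the frame of carton between -0.058 and 0.058 m and x of sleeve_2_mid in the frame of carton between -0.108 and 0.108 m and y of sleeve_2_mid in the frame of carton between -0.058 and 0.058 m and x of sleeve_3_mid in the frame of carton between -0.108 and 0.108 m and y of sleeve_3_mid in the frame of carton between -0.058 and 0.058 m and value of joint each of flap_small, flap_large below 0.15 rad and x of drift_mid in the frame of mat between -0.085 and 0.085 m and y of drift_mid in the frame of mat between -0.065 and 0.065 m and z of drift_mid in the frame of mat below 0.022 m and linear speed of each of drift, sleeve_0, sleeve_1, sleeve_2, sleeve_3 below 0.05 m/s); the robot touches nothing.
It fails at once if the gripper or arm touches a sleeve that is still in its bore ((contact force between sleeve_0 and the fingers above 0.5 N and distance between sleeve_0_mid and bore_0 below 0.026 m) or (contact force between sleeve_0 and the arm above 0.5 N and distance between sleeve_0_mid and bore_0 below 0.026 m) or (contact force between sleeve_1 and the fingers above 0.5 N and distance between sleeve_1_mid and bore_1 below 0.026 m) or (contact force between sleeve_1 and the arm above 0.5 N and distance between sleeve_1_mid and bore_1 below 0.026 m) or (contact force between sleeve_2 and the fingers above 0.5 N and distance between sleeve_2_mid and bore_2 below 0.026 m) or (contact force between sleeve_2 and the arm above 0.5 N and distance between sleeve_2_mid and bore_2 below 0.026 m) or (contact force between sleeve_3 and the fingers above 0.5 N and distance between sleeve_3_mid and bore_3 below 0.026 m) or (contact force between sleeve_3 and the arm above 0.5 N and distance between sleeve_3_mid and bore_3 below 0.026 m)).
It fails at once if a washer, the gauge or the iron bushing is moved more than 20 mm (distance of any of washer_a, washer_b, gauge, iron_bush from where it was at the start of the episode above 0.02 m).
Of sleeve_0, sleeve_1, sleeve_2, sleeve_3 only 3 to 4 are there at a start; the rules pass over those that are not, and their reading is None.
At some moment in a run one of drift may be knocked a few centimetres aside while the robot is not near it.
Once in a run the grip may slacken for a moment while it holds something.
It also fails if it takes over 210 s, if anything falls off the work surface, if the arm or the gripper's body presses on something with over 40 N, if the wrist force passes 120 N, or if a joint passes its speed limit or range.

## Robot

A 6-joint arm with a two-finger parallel gripper is mounted at the origin on the work surface. World frame = base frame: x ahead of the robot, y to its left, z up, the work surface at z = 0. Lengths are in m, angles in rad, forces in N, time in s.
With the tool pointing down it reaches from about 0.25 to 0.775 m from the base axis. Payload 4 kg.
Tool frame: the origin (TCP) lies at the centre of the arm's flange, where the gripper is bolted on; the fingertips stand 199 mm ahead of it and the grasp point (between the pads) lies 180 mm ahead of it; z points along the fingers, y is the line along which they close (so a half turn about z gives the same grasp; the last joint's range is limited). The gripper opens to 94 mm and grips with 3 to 60 N. Pads are 16 mm wide; open, the fingers measure 119 mm over their backs; the gripper's body (75 mm by 177 mm) begins 78 mm behind the grasp point.
Start: joints at [1.112, 0.087, 1.371, -0, 1.684, -0.103], TCP at [0.192, 0.516, 0.405] pointing down, gripper open.
Joint ranges: [-3.1, 3.1], [-0.76, 2.03], [0.27, 2.55], [-1.08, 4.22], [0.17, 2.65], [-2.57, 2.57]. Speed limits (rad/s): [2.79, 2.79, 3.14, 3.14, 3.14, 3.14].

## Interface

Orientations are given as [roll, pitch, yaw] about the fixed x, y, z axes, in that order (R = Rz(yaw) Ry(pitch) Rx(roll)).
In Python, from bench import robot, eyes, models gives the robot as it stands.
- The arm moves only by the tool step_arm, never from a script. Its argument "commands" is a list that holds one entry, the list of rows, each a list of 7 numbers: the shift along the tool's x, y, z in mm, then the turn, a rotation vector about the tool's x, y, z in rad, then the finger opening in mm, from 0 to 94. In form: [[[tx, ty, tz, wx, wy, wz, gripper], ...]]. A call has 1 to 20 rows; each row shifts and turns the commanded pose from where the row before left it, along the tool's axes as they then stand; what a row does not reach is not made up. A row lasts 1/8 s, in which the tool goes at most 62.5 mm and 10.7 degrees, less where a joint would pass 70% of its speed; a pose out of reach is approached as far as the arm can. A call is refused whole if a number of a shift passes 62.5 or a number of a turn 0.188, either way. A call with a gripper value outside its range is refused whole. The fingers move at their own pace and stop on an object; the grip force is fixed at half the most. Time passes only in rows, so rows that do not move let the fingers close. It gives the time, the measured TCP pose, the force, the opening and the grip force at its end, in the units of the state.
- robot.get_obs(): the state, without advancing time (a new reading comes with each control period).
- eyes.snapshot(name): name is "scene" or "top" or "wrist"; returns a dict with "color" (420x560x3 uint8, red, green, blue), "camera_matrix" (3x3 intrinsics, pixels), "eye" and "rotation" of the camera in the world; the wrist camera has in their place "tool_from_camera" (4x4, takes a point from camera to tool coordinates, whose origin is the TCP and whose axes are the flange's). Camera axes: x right, y up, looking along -z (the intrinsics and any distortion apply to the point x, -y, -z); pixel columns grow to the right and rows downward; lengths in m; the calibration is good to about 2 mm. A picture is of the moment at which its call begins: read the wrist's pose just before it. There is no depth.
- robot.close_job(): hands the job in; it is judged then, once.
Trained networks look in a picture, given as the dict that the camera call returned (one of the last four; its "shot" number tells which), for a name from the list of things; names that differ only in an ending like _2 or _b are one class to them, and where a whole thing is asked for, a point or a joint stands for the part that bears it (a point fixed in the world has none). Each returns a list of dicts, best first, with "confidence" (0 to 1); they miss things now and then, are a little off and sometimes report something else, mostly with a low value. They report only what shows in the picture. A call takes as long as a camera call. They do not tell look-alikes from the thing itself.
- models.masks_of(picture, query): "mask" (420x560 bool, what is visible of it) and "xy" ([column, row] in pixels, amid what is visible of it).
- models.tip_of(picture, query): "xy" ([column, row] in pixels: a listed point, or the origin of a listed thing).
The state is a dict: "time": time; "joint_positions": joint angles; "qvel": joint speeds; "joint_torque": joint torques, N m; "tool_pos": TCP position; "ee_rot": TCP orientation; "wrist_force": force on the tool from outside, world axes, zero at the start; "wrist_torque": the same for the moment, N m; "width": finger opening in m; "finger_force": force on a finger pad.
Only numpy, scipy, OpenCV 4.12 (cv2) and the standard library are available. Lean on these libraries where they do the work, as an engineer would, in place of code of your own. Each camera call takes 0.05 s, during which the arm holds its last target. There are 200 camera calls.

## Working session

There is one attempt and no reset: what is moved stays moved. The work goes in short steps, Python scripts to look and compute and a tool call to move; the robot and the scene stay as the last step left them, time stands still between calls to the robot, and variables do not carry over. Pictures are saved under pics/ and viewed, at most 14 in all, crops included, and the job is handed in when it is done.

Besides the shell and the picture viewer there is one more tool, called as name(argument=value, ...) on one line, values as JSON. step_arm: Moves the arm, as the interface text tells. Its arguments: {"type":"object","properties":{"commands":{"type":"array"}},"required":["commands"]}

```bash
ls; mkdir -p pics
cat > h.py <<'E'
import numpy as np, cv2
from scipy.spatial.transform import Rotation as R
from bench import robot, eyes, models
def save(p,n): cv2.imwrite(f'pics/{n}.png', p['color'][...,::-1])
def cam(p):
    if 'eye' in p:
        r=np.array(p['rotation']); r=r if r.shape==(3,3) else R.from_euler('xyz',r).as_matrix()
        return r,np.array(p['eye'])
    o=p['obs']; T=np.array(p['tool_from_camera']); Rt=R.from_euler('xyz',o['ee_rot']).as_matrix()
    return Rt@T[:3,:3], Rt@T[:3,3]+np.array(o['tool_pos'])
def shot(n):
    o=robot.get_obs(); p=eyes.snapshot(n); p['obs']=o; return p
def ray(p,uv):
    K=np.array(p['camera_matrix']); d=p.get('distortion')
    xy=cv2.undistortPoints(np.array([[uv]],float),K,None if d is None else np.array(d))[0,0]
    r,e=cam(p); return e, r@np.array([xy[0],-xy[1],-1.])
def at(p,uv,z):
    e,d=ray(p,uv); return e+d*(z-e[2])/d[2]
def proj(p,X):
    r,e=cam(p); c=r.T@(np.array(X)-e); d=p.get('distortion')
    return cv2.projectPoints(np.array([[c[0],-c[1],-c[2]]]),np.zeros(3),np.zeros(3),np.array(p['camera_matrix']),None if d is None else np.array(d))[0][0,0]
E
python3 - <<'E'
from h import *
o=robot.get_obs(); print(o)
for n in ['scene','top']:
    p=shot(n); save(p,n+'0'); print(n,p.keys(),[ (k,p[k]) for k in p if k not in('color','obs')])
    for q in ['carrier','drift','mat','carton','sleeve_0','bore_0','bore_1','bore_2','bore_3','washer_a','gauge','iron_bush']:
        t=[(np.round(d['xy']).tolist(),round(d['confidence'],2)) for d in models.tip_of(p,q)[:6]]
        print(q,t, [np.round(at(p,d[0],{'b':.036,'s':.036}.get(q[0],0) if q!='drift' else .012),3)[:2].tolist() for d in t])
p=shot('wrist'); save(p,'wrist0')
E
```

```text
pics
{'time': 0.0, 'joint_positions': array([ 1.11187431e+00,  8.79679897e-02,  1.37224584e+00, -4.85561610e-06,
        1.68360239e+00, -1.03127450e-01]), 'qvel': array([ 0.00027804, -0.00142384, -0.00055896,  0.00100073, -0.00096681,
       -0.00026116]), 'joint_torque': array([-1.72767908e-03, -3.40181637e+01, -3.02429688e+01,  7.16869463e-02,
        3.30324692e-02, -1.51210570e-04]), 'tool_pos': array([0.19155492, 0.51544792, 0.40350087]), 'ee_rot': array([-3.13938041e+00, -2.24103442e-04,  2.78579730e+00]), 'wrist_force': array([ 0.46841452, -0.62101927, -0.64468216]), 'wrist_torque': array([0.02061905, 0.0691967 , 0.01273489]), 'finger_force': 0.0, 'width': 0.09403034809578753}
scene dict_keys(['color', 'camera_matrix', 'eye', 'rotation', 'shot', 'obs']) [('camera_matrix', array([[461.80225471,   0.        , 282.36401167],
       [  0.        , 461.80225471, 210.95481184],
       [  0.        ,   0.        ,   1.        ]])), ('eye', array([ 1.36885386, -0.23079255,  0.85327003])), ('rotation', array([ 0.83702098, -0.02023621,  1.30212429])), ('shot', 1)]
carrier [([283.0, 254
[... 2629 characters left out ...]
8.0, 179.0], 0.85), ([289.0, 175.0], 0.83), ([314.0, 176.0], 0.78), ([389.0, 233.0], 0.64), ([342.0, 120.0], 0.21)] [[0.61, 0.102], [0.618, 0.031], [0.629, -0.045], [0.627, -0.106], [0.488, -0.289], [0.768, -0.176]]
bore_3 [([229.0, 182.0], 0.9), ([258.0, 179.0], 0.85), ([289.0, 175.0], 0.83), ([314.0, 176.0], 0.78), ([389.0, 233.0], 0.64), ([342.0, 120.0], 0.21)] [[0.61, 0.102], [0.618, 0.031], [0.629, -0.045], [0.627, -0.106], [0.488, -0.289], [0.768, -0.176]]
washer_a [([294.0, 127.0], 0.83), ([341.0, 121.0], 0.72)] [[0.758, -0.059], [0.775, -0.179]]
gauge [([202.0, 123.0], 0.56)] [[0.766, 0.176]]
iron_bush [([253.0, 129.0], 0.94), ([312.0, 162.0], 0.28)] [[0.752, 0.046], [0.668, -0.105]]
```

View pics/top0.png

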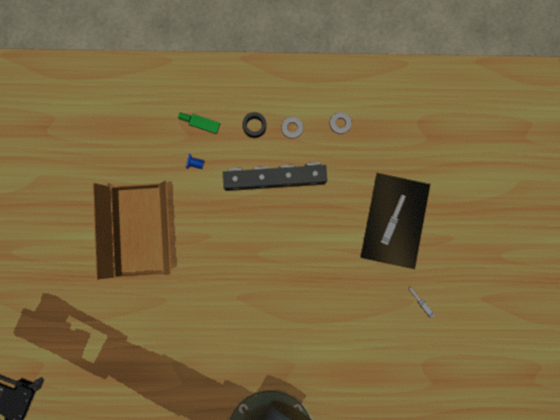

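View pics/scene0.png

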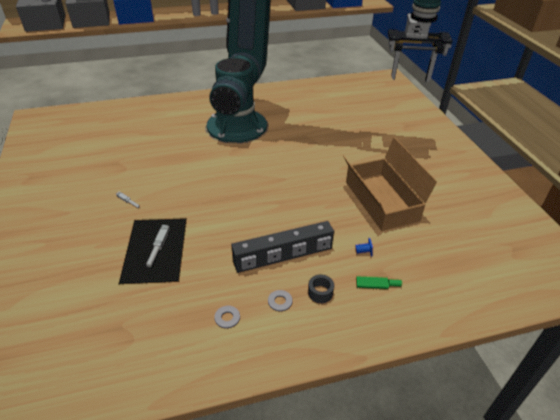

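```bash
cat >> h.py <<'E'
def rect(p,m,z):
    "min-area rect of mask points projected to plane z (mm): centre,size,yaw of long side"
    c=max(cv2.findContours(m.astype(np.uint8),cv2.RETR_EXTERNAL,cv2.CHAIN_APPROX_NONE)[0],key=cv2.contourArea)[:,0]
    P=np.array([at(p,u,z)[:2]*1000 for u in c.astype(float)],np.float32)
    r=cv2.minAreaRect(P); b=cv2.boxPoints(r); e=[b[1]-b[0],b[2]-b[1]]; l=max(e,key=np.linalg.norm)
    return np.round(r[0],1),sorted(np.round(r[1],1)),round(float(np.arctan(l[1]/l[0])),3)
def plan(x,y,z,yaw):
    "from the measured pose to grasp point x,y,z (m), tool down at yaw: turn about tool z, then shift in turned tool axes (mm)"
    o=robot.get_obs(); Rn=R.from_euler('xyz',o['ee_rot']); Rt=R.from_euler('xyz',[np.pi,0,yaw])
    w=(Rn.inv()*Rt).as_rotvec(); g=np.array([x,y,z+.18])
    print('turn',np.round(w,3),'shift after turn mm',np.round(Rt.inv().apply(g-o['tool_pos'])*1000,1))
def state():
    o=robot.get_obs(); Rn=R.from_euler('xyz',o['ee_rot'])
    print('t%.2f'%o['time'],'grasp',np.round((o['tool_pos']+Rn.apply([0,0,.18]))*1000,1),'rot',np.round(o['ee_rot'],3),'w%.1f'%(o['width']*1000),'ff%.1f'%o['finger_force'],'F',np.round(o['wrist_force'],1),'j',np.round(o['joint_positions'],2))
E
python3 - <<'E'
from h import *
p=shot('top')
for q,z in [('carrier',.065),('drift',.012),('mat',.003),('carton',.0)]:
    for d in models.masks_of(p,q)[:2]: print(q,round(d['confidence'],2),d['xy'],rect(p,d['mask'],z))
c=p['color'].astype(int); g=c.sum(2)
cr=cv2.resize(p['color'][150:320,210:460],None,fx=3,fy=3,interpolation=2); cv2.imwrite('pics/crop1.png',cr[...,::-1])
p=shot('wrist'); print(p['tool_from_camera'],p['camera_matrix'])
E
```

```text
carrier 0.72 [273.9, 179.6] (array([616.9,  -8.7]), [np.float64(50.4), np.float64(249.1)], -1.497)
drift 0.66 [338.7, 114.6] (array([ 768. , -174.5]), [np.float64(49.0), np.float64(51.0)], -1.559)
drift 0.65 [389.7, 225.4] (array([ 524.4, -305.9]), [np.float64(23.8), np.float64(131.4)], -0.416)
mat 0.71 [399.6, 217.2] (array([ 522.1, -313.2]), [np.float64(140.7), np.float64(219.5)], -0.195)
mat 0.46 [272.5, 176.6] (array([627.7,  -9.6]), [np.float64(50.7), np.float64(262.3)], -1.494)
carton 0.7 [127.0, 228.4] (array([496.2, 346.6]), [np.float64(185.6), np.float64(239.1)], 0.074)
[[ 4.36587245e-04  9.68617372e-01  2.48556221e-01  7.23592305e-02]
 [ 9.99999178e-01 -1.23139288e-04 -1.27662076e-03 -6.68818785e-05]
 [-1.20595001e-03  2.48556574e-01 -9.68616630e-01  1.91996374e-02]
 [ 0.00000000e+00  0.00000000e+00  0.00000000e+00  1.00000000e+00]] [[355.81948331   0.         278.57346356]
 [  0.         355.81948331 205.09254867]
 [  0.           0.           1.        ]]
```

View pics/crop1.png

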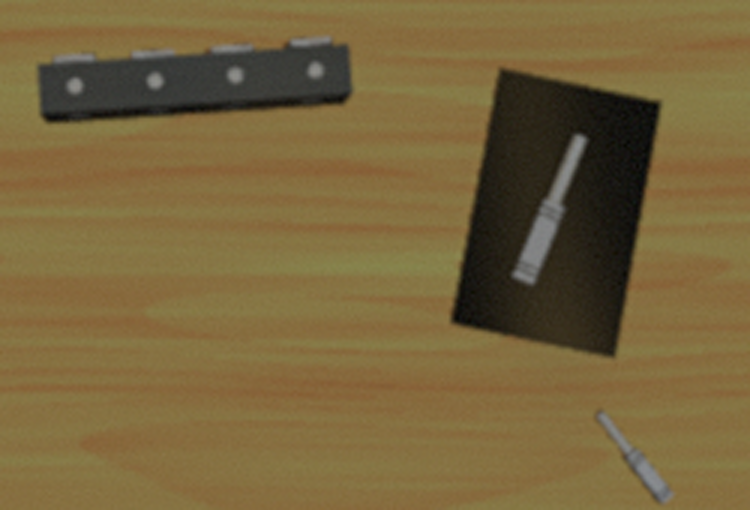

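Run:
```python
from h import *
p=shot('top')
for x,y in [(75,86),(155,81),(235,75),(316,70)]: print(at(p,(210+x/3-.33,150+y/3-.33),.065).round(4))
state(); plan(.506,-.298,.17,2.726)
```

```text
[0.6144 0.0869 0.065 ]
[0.6191 0.0232 0.065 ]
[ 0.6246 -0.0406  0.065 ]
[ 0.6293 -0.1055  0.065 ]
t1.70 grasp [191.6 515.6 224.7] rot [3.142 0.    2.786] w94.1 ff0.0 F [-0.2  0.  -0.4] j [ 1.11  0.09  1.37  0.    1.68 -0.1 ]
turn [0.   0.   0.06] shift after turn mm [-616.1 -617.4   54.7]
```

step_arm(commands=[[[0, 0, 0, 0, 0, 0.06, 60], [-38.5, -38.5, 3, 0, 0, 0, 60], [-38.5, -38.5, 3, 0, 0, 0, 60], [-38.5, -38.5, 3, 0, 0, 0, 60], [-38.5, -38.5, 3, 0, 0, 0, 60], [-38.5, -38.5, 3, 0, 0, 0, 60], [-38.5, -38.5, 3, 0, 0, 0, 60], [-38.5, -38.5, 3, 0, 0, 0, 60], [-38.5, -38.5, 3, 0, 0, 0, 60], [-38.5, -38.5, 3, 0, 0, 0, 60], [-38.5, -38.5, 3, 0, 0, 0, 60], [-38.5, -38.5, 3, 0, 0, 0, 60], [-38.5, -38.5, 3, 0, 0, 0, 60], [-38.5, -38.5, 3, 0, 0, 0, 60], [-38.5, -38.5, 3, 0, 0, 0, 60], [-38.5, -38.5, 3, 0, 0, 0, 60], [-38.5, -38.5, 3, 0, 0, 0, 60], [0, 0, 0, 0, 0, 0, 60], [0, 0, 0, 0, 0, 0, 60]]])

```text
time: 4.08
tool_pos: [0.5062, -0.2965, 0.3564]
ee_rot: [3.141, -0.001, 2.726]
wrist_force: [-0.1, 0.0, 0.6]
width: 0.0601
finger_force: 0.0
```

Run:
```python
from h import *
state(); p=shot('wrist'); save(p,'w1')
for d in models.masks_of(p,'drift')[:2]: print(d['confidence'],d['xy'],rect(p,d['mask'],.014))
for q in ['drift','drift_mid']:
  for d in models.tip_of(p,q)[:2]: print(q,d['confidence'],d['xy'],at(p,d['xy'],.012))
```

```text
t4.08 grasp [ 506.1 -296.3  176.4] rot [ 3.141e+00 -1.000e-03  2.726e+00] w60.1 ff0.0 F [-0.1  0.   0.6] j [-0.63  0.18  1.36  0.    1.6  -1.78]
0.7 [100.6, 24.7] (array([ 320.8, -369.1]), [np.float64(13.1), np.float64(91.4)], 0.67)
0.59 [529.3, 231.4] (array([644.6, -91.9]), [np.float64(84.1), np.float64(89.0)], 0.081)
drift 0.97 [281.0, 178.5] [ 0.49388346 -0.28793256  0.012     ]
drift 0.86 [89.2, 17.5] [ 0.30550288 -0.37920511  0.012     ]
drift_mid 0.78 [275.7, 210.9] [ 0.5203174  -0.30502732  0.012     ]
drift_mid 0.61 [113.9, 32.1] [ 0.32344359 -0.36610731  0.012     ]
```

View pics/w1.png

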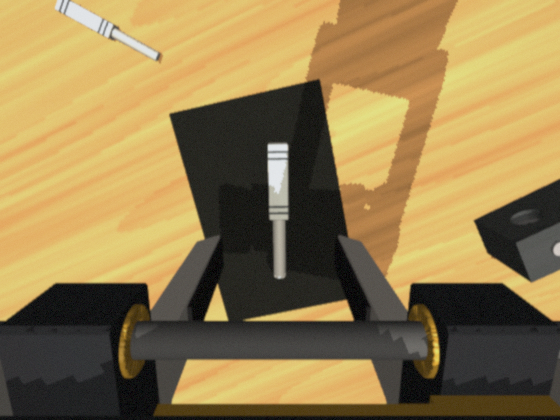

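Run:
```python
from h import *
p=shot('wrist')
a=at(p,(277.5,144),.021);b=at(p,(279,219),.02);c=at(p,(280,277),.012); print(a,b,c,np.arctan2(*(c-a)[1::-1]),np.linalg.norm(c-a),np.linalg.norm(b-a))
x=a+(c-a)/np.linalg.norm(c-a)*.045; print(x)
plan(x[0],x[1],.025,np.arctan2(*(c-a)[1::-1])+np.pi)
```

```text
[ 0.46355756 -0.27747282  0.021     ] [ 0.52753117 -0.30410466  0.02      ] [ 0.58547785 -0.32842666  0.012     ] -0.3958648954833641 0.13244565871699604 0.06930280135904954
[ 0.50498144 -0.294785    0.01794214]
turn [-0.     0.001 -0.019] shift after turn mm [  1.4   0.3 152.5]
```

step_arm(commands=[[[1.5, 0, 0, 0, 0, -0.02, 50], [0, 0, 40, 0, 0, 0, 50], [0, 0, 40, 0, 0, 0, 50], [0, 0, 40, 0, 0, 0, 50], [0, 0, 20, 0, 0, 0, 50], [0, 0, 10.5, 0, 0, 0, 50], [0, 0, 0, 0, 0, 0, 50], [0, 0, 0, 0, 0, 0, 0], [0, 0, 0, 0, 0, 0, 0], [0, 0, 0, 0, 0, 0, 0], [0, 0, 0, 0, 0, 0, 0], [0, 0, 0, 0, 0, 0, 0], [0, 0, 0, 0, 0, 0, 0], [0, 0, -20, 0, 0, 0, 0], [0, 0, -40, 0, 0, 0, 0], [0, 0, -40, 0, 0, 0, 0], [0, 0, 0, 0, 0, 0, 0]]])

```text
time: 6.45
tool_pos: [0.5056, -0.2967, 0.3094]
ee_rot: [-3.14, 0.007, 2.746]
wrist_force: [0.3, 0.7, -2.2]
width: 0.0179
finger_force: 30.0
```

Run:
```python
from h import *
state(); p=shot('wrist'); save(p,'w2')
```

```text
t6.45 grasp [ 506.6 -297.4  129.4] rot [-3.14   0.007  2.746] w17.9 ff30.0 F [ 0.3  0.7 -2.2] j [-0.63  0.2   1.43  0.    1.5  -1.8 ]
```

View pics/w2.png

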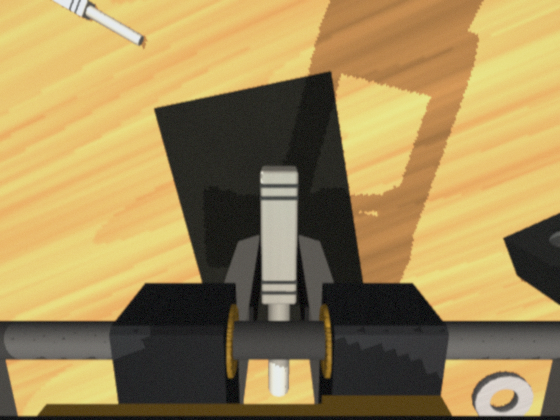

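```bash
cat >> h.py <<'E'
C=np.array([.6219,-.009]); CY=.077
def cw(x,y):  # carrier frame mm -> world
    c,s=np.cos(CY),np.sin(CY); return C+np.array([c*x-s*y,s*x+c*y])/1000
E
python3 - <<'E'
from h import *
p=shot('wrist'); T=np.array(p['tool_from_camera']); K=np.array(p['camera_matrix'])
for uv,z in [((279,168),.184),((279.5,303),.184),((278.5,392),.187)]:
    d=T[:3,:3]@np.array([(uv[0]-K[0,2])/K[0,0],-(uv[1]-K[1,2])/K[1,1],-1]); e=T[:3,3]; print(e+d*(z-e[2])/d[2])
for b,y in enumerate([-96,-32,32,96]):
    g=cw(-20-25-85,y); print(b,g.round(4)); plan(*g,.049,CY+np.pi)
plan(*cw(-130,-96),.12,CY+np.pi)
E
```

```text
[0.0479075 0.0003253 0.184    ]
[-0.02192897  0.00063369  0.184     ]
[-7.92742097e-02  1.44195496e-04  1.87000000e-01]
0 [ 0.4997 -0.1147]
turn [ 0.001 -0.002 -0.473] shift after turn mm [ -9.  181.1  75.5]
1 [ 0.4947 -0.0509]
turn [ 0.001 -0.002 -0.473] shift after turn mm [ -9.  245.1  75.5]
2 [0.4898 0.0129]
turn [ 0.001 -0.002 -0.473] shift after turn mm [ -9.  309.1  75.5]
3 [0.4849 0.0767]
turn [ 0.001 -0.002 -0.473] shift after turn mm [ -9.  373.1  75.5]
turn [ 0.001 -0.002 -0.473] shift after turn mm [ -9.  181.1   4.5]
```

step_arm(commands=[[[0, 0, 0, 0, 0, -0.158, 0], [0, 0, 0, 0, 0, -0.158, 0], [0, 0, 0, 0, 0, -0.157, 0], [0, 45, 0, 0, 0, 0, 0], [0, 45, 0, 0, 0, 0, 0], [0, 45, 0, 0, 0, 0, 0], [-9, 46, 0, 0, 0, 0, 0], [0, 0, 35, 0, 0, 0, 0], [0, 0, 30, 0, 0, 0, 0], [0, 0, 10, 0, 0, 0, 0], [0, 0, 0, 0, 0, 0, 0], [0, 0, 0, 0, 0, 0, 0]]])

```text
time: 8.05
tool_pos: [0.5003, -0.1153, 0.232]
ee_rot: [-3.141, 0.002, -3.065]
wrist_force: [-0.5, 0.8, -2.2]
width: 0.0175
finger_force: 30.0
```

Run:
```python
from h import *
state(); plan(*cw(-130,-96),.049,CY+np.pi); p=shot('wrist'); save(p,'w3')
for n,pt in [('bore0 front bottom',(-20,-96,.0235)),('top edge at bore0',(-20,-96,.065)),('corner',(-20,-125,.065)),('dot',(0,-96,.065))]: print(n,proj(p,[*cw(*pt[:2]),pt[2]]).round())
```

```text
t8.05 grasp [ 500.6 -115.4   52. ] rot [-3.141e+00  2.000e-03 -3.065e+00] w17.5 ff30.0 F [-0.5  0.8 -2.2] j [-0.34  0.11  1.7   0.    1.33 -1.98]
turn [-0.001  0.002 -0.   ] shift after turn mm [0.6 0.7 3. ]
bore0 front bottom [279. 405.]
top edge at bore0 [279. 467.]
corner [225. 467.]
dot [279. 496.]
```

View pics/w3.png

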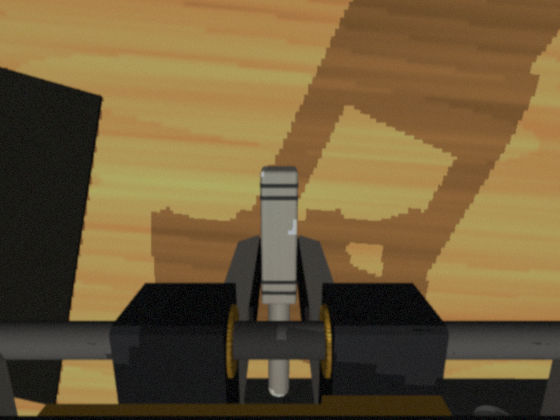

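step_arm(commands=[[[-10, 0, 0, 0, 0, 0, 0], [-10, 0, 0, 0, 0, 0, 0], [-10, 0, 0, 0, 0, 0, 0], [0, 0, 0, 0, 0, 0, 0]]])

```text
time: 8.6
tool_pos: [0.5308, -0.1126, 0.2312]
ee_rot: [-3.142, 0.0, -3.064]
wrist_force: [-0.5, -0.1, -1.7]
width: 0.0178
finger_force: 30.0
```

Run:
```python
from h import *
state()
```

```text
t8.60 grasp [ 530.8 -112.6   51.2] rot [-3.142  0.    -3.064] w17.8 ff30.0 F [-0.5 -0.1 -1.7] j [-0.31  0.17  1.63  0.    1.34 -1.96]
```

step_arm(commands=[[[-5, 0, 0, 0, 0, 0, 0], [-5, 0, 0, 0, 0, 0, 0], [-5, 0, 0, 0, 0, 0, 0], [-4, 0, 0, 0, 0, 0, 0], [-4, 0, 0, 0, 0, 0, 0], [-4, 0, 0, 0, 0, 0, 0], [0, 0, 0, 0, 0, 0, 0]]])

```text
time: 9.48
tool_pos: [0.5561, -0.1108, 0.2303]
ee_rot: [3.141, -0.003, -3.065]
wrist_force: [-3.4, -1.0, -2.3]
width: 0.0177
finger_force: 30.0
```

step_arm(commands=[[[-4, 0, 0, 0, 0, 0, 0], [-4, 0, 0, 0, 0, 0, 0], [-2, 0, 0, 0, 0, 0, 0], [0, 0, 0, 0, 0, 0, 0]]])

```text
time: 9.98
tool_pos: [0.5672, -0.1097, 0.2314]
ee_rot: [-3.142, 0.001, -3.064]
wrist_force: [-0.4, 0.5, -2.2]
width: 0.0176
finger_force: 30.0
```

Run:
```python
from h import *
state(); p=shot('scene'); save(p,'s1'); c=p['color'][200:340,200:400]; cv2.imwrite('pics/s1c.png',cv2.resize(c,None,fx=3,fy=3,interpolation=2)[...,::-1])
```

```text
t9.97 grasp [ 567.3 -109.7   51.4] rot [-3.142e+00  1.000e-03 -3.064e+00] w17.6 ff30.0 F [-0.4  0.5 -2.2] j [-0.29  0.24  1.54  0.    1.35 -1.94]
```

View pics/s1c.png

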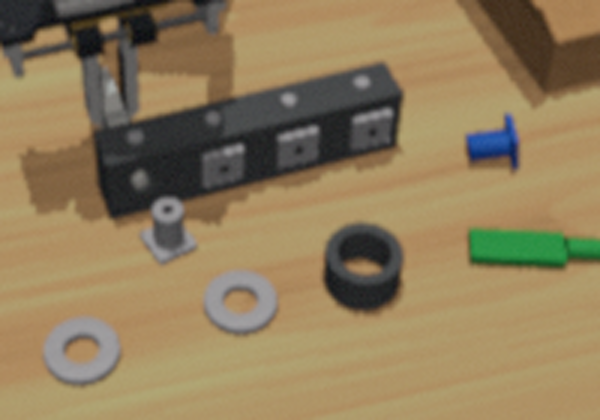

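step_arm(commands=[[[20, 0, 0, 0, 0, 0, 0], [23, 0, 0, 0, 0, 0, 0], [23, 0, 0, 0, 0, 0, 0], [0, 0, 0, 0, 0, 0, 0], [0, 32, 0, 0, 0, 0, 0], [0, 32, 1, 0, 0, 0, 0], [0, 0, 0, 0, 0, 0, 0], [0, 0, 0, 0, 0, 0, 0]]])

```text
time: 11.02
tool_pos: [0.4966, -0.0513, 0.2304]
ee_rot: [-3.141, 0.001, -3.064]
wrist_force: [0.1, 0.1, -2.9]
width: 0.0177
finger_force: 30.0
```

Run:
```python
from h import *
state(); plan(*cw(-130,-32),.050,CY+np.pi)
```

```text
t11.03 grasp [496.8 -51.5  50.4] rot [-3.141e+00  1.000e-03 -3.064e+00] w17.7 ff30.0 F [ 0.1  0.1 -2.9] j [-0.22  0.08  1.74 -0.    1.33 -1.86]
turn [-0.001  0.001  0.001] shift after turn mm [1.9 0.6 0.4]
```

Good; push bore 1, then retract and shift to bore 2.

step_arm(commands=[[[-10, 0, 0, 0, 0, 0, 0], [-10, 0, 0, 0, 0, 0, 0], [-10, 0, 0, 0, 0, 0, 0], [-5, 0, 0, 0, 0, 0, 0], [-5, 0, 0, 0, 0, 0, 0], [-5, 0, 0, 0, 0, 0, 0], [-4, 0, 0, 0, 0, 0, 0], [-4, 0, 0, 0, 0, 0, 0], [-4, 0, 0, 0, 0, 0, 0], [-4, 0, 0, 0, 0, 0, 0], [-4, 0, 0, 0, 0, 0, 0], [-3, 0, 0, 0, 0, 0, 0], [0, 0, 0, 0, 0, 0, 0], [0, 0, 0, 0, 0, 0, 0]]])

```text
time: 12.78
tool_pos: [0.5639, -0.0458, 0.2302]
ee_rot: [3.142, 0.0, -3.064]
wrist_force: [-0.3, 0.4, -3.1]
width: 0.0174
finger_force: 30.0
```

step_arm(commands=[[[20, 0, 0, 0, 0, 0, 0], [23, 0, 0, 0, 0, 0, 0], [25, 0, 0, 0, 0, 0, 0], [0, 0, 0, 0, 0, 0, 0], [0, 32, 0, 0, 0, 0, 0], [0, 32, 0, 0, 0, 0, 0], [0, 0, 0, 0, 0, 0, 0], [0, 0, 0, 0, 0, 0, 0]]])

```text
time: 13.78
tool_pos: [0.4917, 0.0125, 0.2304]
ee_rot: [-3.141, 0.001, -3.064]
wrist_force: [0.5, -0.3, -1.6]
width: 0.018
finger_force: 30.0
```

Run:
```python
from h import *
state(); plan(*cw(-130,32),.050,CY+np.pi); p=shot('wrist')
T=np.array(p['tool_from_camera']); 
for d in models.masks_of(p,'drift')[:1]: print(d['confidence'],d['xy'],cv2.boundingRect(d['mask'].astype(np.uint8)))
p=shot('scene'); c=p['color'][200:340,200:400]; cv2.imwrite('pics/s2c.png',cv2.resize(c,None,fx=3,fy=3,interpolation=2)[...,::-1])
```

```text
t13.78 grasp [491.8  12.4  50.4] rot [-3.141e+00  1.000e-03 -3.064e+00] w18.0 ff30.0 F [ 0.5 -0.3 -1.6] j [-0.09  0.06  1.75 -0.    1.32 -1.74]
turn [-0.001  0.001  0.001] shift after turn mm [1.8 0.5 0.4]
0.93 [280.7, 248.1] (260, 165, 38, 235)
```

View pics/s2c.png

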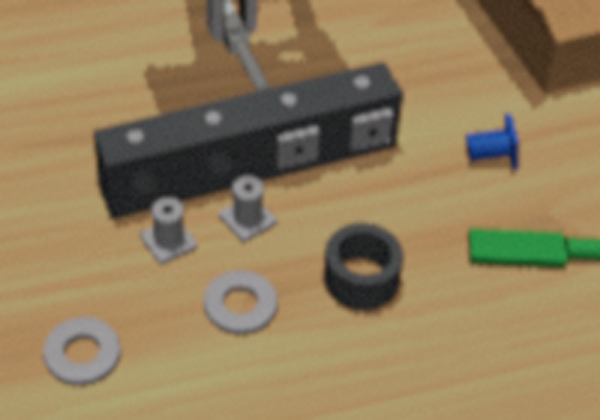

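Both sleeves stand on the shelf at crop (168,230) and (247,205). Next bores 2 and 3.

step_arm(commands=[[[-10, 0, 0, 0, 0, 0, 0], [-10, 0, 0, 0, 0, 0, 0], [-10, 0, 0, 0, 0, 0, 0], [-5, 0, 0, 0, 0, 0, 0], [-5, 0, 0, 0, 0, 0, 0], [-5, 0, 0, 0, 0, 0, 0], [-4, 0, 0, 0, 0, 0, 0], [-4, 0, 0, 0, 0, 0, 0], [-4, 0, 0, 0, 0, 0, 0], [-4, 0, 0, 0, 0, 0, 0], [-4, 0, 0, 0, 0, 0, 0], [-3, 0, 0, 0, 0, 0, 0], [0, 0, 0, 0, 0, 0, 0], [0, 0, 0, 0, 0, 0, 0]]])

```text
time: 15.68
tool_pos: [0.5592, 0.018, 0.2304]
ee_rot: [-3.142, 0.001, -3.064]
wrist_force: [0.5, 0.1, -3.8]
width: 0.0173
finger_force: 30.0
```

step_arm(commands=[[[20, 0, 0, 0, 0, 0, 0], [23, 0, 0, 0, 0, 0, 0], [25, 0, 0, 0, 0, 0, 0], [0, 0, 0, 0, 0, 0, 0], [0, 32, 0, 0, 0, 0, 0], [0, 32, 0, 0, 0, 0, 0], [0, 0, 0, 0, 0, 0, 0], [0, 0, 0, 0, 0, 0, 0]]])

```text
time: 16.68
tool_pos: [0.4867, 0.0763, 0.2304]
ee_rot: [-3.141, 0.001, -3.064]
wrist_force: [0.7, -0.6, -2.8]
width: 0.0178
finger_force: 30.0
```

Run:
```python
from h import *
state(); plan(*cw(-130,96),.050,CY+np.pi); p=shot('wrist')
for d in models.masks_of(p,'drift')[:1]: print(d['confidence'],d['xy'],cv2.boundingRect(d['mask'].astype(np.uint8)))
p=shot('scene')
for d in models.tip_of(p,'sleeve_0'): print(d)
```

```text
t16.68 grasp [486.9  76.2  50.4] rot [-3.141e+00  1.000e-03 -3.064e+00] w17.8 ff30.0 F [ 0.7 -0.6 -2.8] j [ 0.04  0.06  1.75 -0.    1.33 -1.61]
turn [-0.001  0.001  0.001] shift after turn mm [1.8 0.5 0.4]
0.94 [281.6, 247.6] (259, 164, 40, 238)
{'xy': [280.6, 270.9], 'confidence': 0.72}
{'xy': [324.6, 239.5], 'confidence': 0.67}
{'xy': [310.0, 264.2], 'confidence': 0.65}
{'xy': [369.6, 245.9], 'confidence': 0.62}
{'xy': [253.7, 279.1], 'confidence': 0.54}
{'xy': [380.9, 199.8], 'confidence': 0.33}
```

step_arm(commands=[[[-10, 0, 0, 0, 0, 0, 0], [-10, 0, 0, 0, 0, 0, 0], [-10, 0, 0, 0, 0, 0, 0], [-5, 0, 0, 0, 0, 0, 0], [-5, 0, 0, 0, 0, 0, 0], [-5, 0, 0, 0, 0, 0, 0], [-4, 0, 0, 0, 0, 0, 0], [-4, 0, 0, 0, 0, 0, 0], [-4, 0, 0, 0, 0, 0, 0], [-4, 0, 0, 0, 0, 0, 0], [-4, 0, 0, 0, 0, 0, 0], [-3, 0, 0, 0, 0, 0, 0], [0, 0, 0, 0, 0, 0, 0], [0, 0, 0, 0, 0, 0, 0]]])

```text
time: 18.62
tool_pos: [0.554, 0.0818, 0.2297]
ee_rot: [3.141, -0.0, -3.064]
wrist_force: [0.2, 0.1, -6.5]
width: 0.0181
finger_force: 30.0
```

step_arm(commands=[[[20, 0, 0, 0, 0, 0, 0], [23, 0, 0, 0, 0, 0, 0], [30, 0, 0, 0, 0, 0, 0], [0, 0, -40, 0, 0, 0, 0], [0, 0, -30, 0, 0, 0, 0], [0, 0, 0, 0, 0, 0, 0], [0, 0, 0, 0, 0, 0, 0]]])

```text
time: 19.5
tool_pos: [0.4811, 0.0761, 0.2999]
ee_rot: [3.141, 0.001, -3.064]
wrist_force: [0.6, -0.1, -2.1]
width: 0.0176
finger_force: 30.0
```

Run:
```python
from h import *
state(); plan(.505,-.300,.06,2.946)
p=shot('scene')
for d in models.tip_of(p,'sleeve_0'): print(d)
c=p['color'][200:340,200:400]; cv2.imwrite('pics/s3c.png',cv2.resize(c,None,fx=3,fy=3,interpolation=2)[...,::-1])
```

```text
t19.50 grasp [481.2  76.2 119.9] rot [ 3.141e+00  1.000e-03 -3.064e+00] w17.6 ff30.0 F [ 0.6 -0.1 -2.1] j [ 0.04 -0.01  1.68  0.    1.47 -1.61]
turn [0.    0.001 0.273] shift after turn mm [ -96.5 -364.3   59.9]
{'xy': [318.7, 233.7], 'confidence': 0.73}
{'xy': [279.3, 275.2], 'confidence': 0.71}
{'xy': [329.0, 254.7], 'confidence': 0.65}
{'xy': [281.7, 253.4], 'confidence': 0.6}
{'xy': [257.4, 279.8], 'confidence': 0.52}
{'xy': [307.4, 264.7], 'confidence': 0.52}
{'xy': [367.9, 246.4], 'confidence': 0.46}
```

View pics/s3c.png

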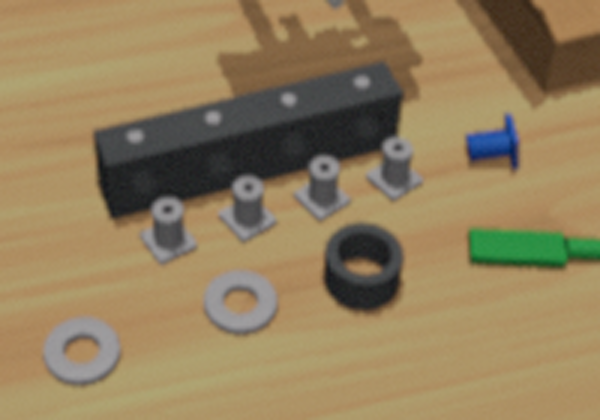

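step_arm(commands=[[[0, 0, 0, 0, 0, 0.137, 0], [0, 0, 0, 0, 0, 0.136, 0], [-12, -45.5, 0, 0, 0, 0, 0], [-12, -45.5, 0, 0, 0, 0, 0], [-12, -45.5, 0, 0, 0, 0, 0], [-12, -45.5, 0, 0, 0, 0, 0], [-12, -45.5, 0, 0, 0, 0, 0], [-12, -45.5, 0, 0, 0, 0, 0], [-12, -45.5, 0, 0, 0, 0, 0], [-12, -45.5, 0, 0, 0, 0, 0], [0, 0, 30, 0, 0, 0, 0], [0, 0, 30, 0, 0, 0, 0], [0, 0, 0, 0, 0, 0, 0], [0, 0, 0, 0, 0, 0, 0]]])

```text
time: 21.35
tool_pos: [0.5047, -0.2996, 0.2403]
ee_rot: [3.141, 0.0, 2.946]
wrist_force: [0.2, -0.3, -1.3]
width: 0.0173
finger_force: 30.0
```

Run:
```python
from h import *
state(); plan(.505,-.300,.026,2.946); p=shot('wrist')
for d in models.masks_of(p,'drift')[:1]: print(d['confidence'],d['xy'],cv2.boundingRect(d['mask'].astype(np.uint8)))
```

```text
t21.35 grasp [ 504.7 -299.6   60.3] rot [3.141 0.    2.946] w17.3 ff30.0 F [ 0.2 -0.3 -1.3] j [-0.63  0.26  1.51  0.    1.38 -2.01]
turn [0. 0. 0.] shift after turn mm [-0.3 -0.3 34.3]
0.71 [280.1, 246.1] (260, 162, 38, 238)
```

step_arm(commands=[[[0, 0, 20, 0, 0, 0, 0], [0, 0, 10, 0, 0, 0, 0], [0, 0, 3, 0, 0, 0, 0], [0, 0, 0, 0, 0, 0, 0], [0, 0, 0, 0, 0, 0, 0], [0, 0, 0, 0, 0, 0, 40], [0, 0, 0, 0, 0, 0, 40], [0, 0, 0, 0, 0, 0, 40], [0, 0, 0, 0, 0, 0, 40], [0, 0, -30, 0, 0, 0, 40], [0, 0, -50, 0, 0, 0, 40], [0, 0, -50, 0, 0, 0, 40], [0, 0, 0, 0, 0, 0, 40]]])

```text
time: 23.08
tool_pos: [0.5053, -0.3002, 0.3433]
ee_rot: [-3.137, 0.01, 2.946]
wrist_force: [0.3, 0.1, 0.1]
width: 0.0398
finger_force: 0.0
```

Run:
```python
from h import *
state(); p=shot('top'); save(p,'t2')
for q in ['drift_mid']: print([(d['confidence'],at(p,d['xy'],.012).round(3)) for d in models.tip_of(p,q)[:2]])
for d in models.masks_of(p,'sleeve_0'): print('top',round(d['confidence'],2),np.round(d['xy']),at(p,d['xy'],.02).round(4))
cr=cv2.resize(p['color'][90:300,80:460],None,fx=2,fy=2,interpolation=2); cv2.imwrite('pics/t2c.png',cr[...,::-1])
```

```text
t23.07 grasp [ 507.  -301.4  163.3] rot [-3.137  0.01   2.946] w39.8 ff0.0 F [0.3 0.1 0.1] j [-0.63  0.19  1.38  0.    1.56 -2.01]
[(0.48, array([ 0.517, -0.304,  0.012]))]
top 0.76 [307. 154.] [ 0.6851 -0.0909  0.02  ]
top 0.76 [282. 158.] [ 0.6725 -0.0265  0.02  ]
top 0.62 [194. 164.] [0.655  0.1896 0.02  ]
top 0.46 [253. 157.] [0.675  0.0436 0.02  ]
top 0.46 [229. 160.] [0.6677 0.1032 0.02  ]
```

View pics/t2c.png

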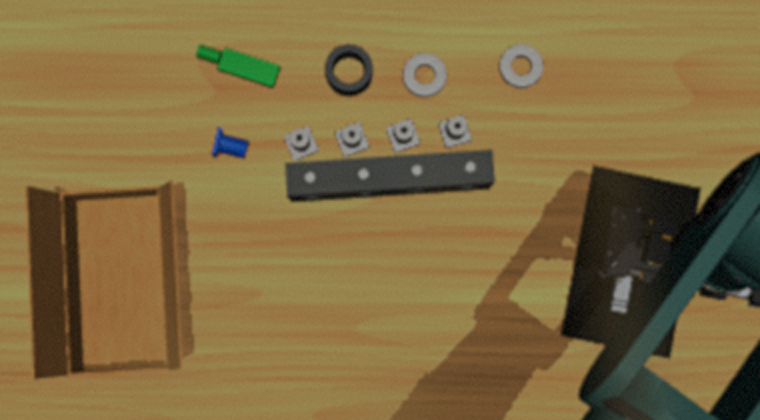

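Run:
```python
from h import *
p=shot('top')
for n,(x,y) in enumerate([(457,124),(404,129),(352,133),(301,137)]): print(n,at(p,(x/2+80-.25,y/2+90-.25),.040).round(4))
ps=shot('scene')
for n,(x,y) in enumerate([(168,205),(247,183),(323,162),(396,145)]): print(n,at(ps,(x/3+200-.33,y/3+200-.33),.040).round(4))
for x,y in [(78,195),(160,193),(163,368),(82,371)]: print('floor',at(p,(x/2+80,y/2+90),.004).round(4))
for x,y in [(65,192),(160,186),(180,368),(75,374)]: print('rim',at(p,(x/2+80,y/2+90),.062).round(4))
plan(.685,-.095,.14,1.645)
```

```text
0 [ 0.6861 -0.0915  0.04  ]
1 [ 0.6791 -0.0263  0.04  ]
2 [0.6735 0.0375 0.04  ]
3 [0.6678 0.0999 0.04  ]
0 [ 0.6782 -0.0875  0.04  ]
1 [ 0.6715 -0.0226  0.04  ]
2 [0.665 0.042 0.04 ]
3 [0.6619 0.1049 0.04  ]
floor [0.5977 0.3787 0.004 ]
floor [0.6012 0.2768 0.004 ]
floor [0.3838 0.2673 0.004 ]
floor [0.3795 0.3666 0.004 ]
rim [0.5935 0.3776 0.062 ]
rim [0.6018 0.265  0.062 ]
rim [0.3862 0.2359 0.062 ]
rim [0.3784 0.3585 0.062 ]
turn [-1.000e-03 -5.000e-03  1.301e+00] shift after turn mm [190.4 195.5  14.7]
```

step_arm(commands=[[[0, 0, 0, 0, 0, 0.163, 40], [0, 0, 0, 0, 0, 0.163, 40], [0, 0, 0, 0, 0, 0.163, 40], [0, 0, 0, 0, 0, 0.163, 40], [0, 0, 0, 0, 0, 0.163, 40], [0, 0, 0, 0, 0, 0.163, 40], [0, 0, 0, 0, 0, 0.163, 40], [0, 0, 0, 0, 0, 0.16, 40], [38, 39, 3, 0, 0, 0, 40], [38, 39, 3, 0, 0, 0, 40], [38, 39, 3, 0, 0, 0, 40], [38, 39, 3, 0, 0, 0, 40], [38, 39, 3, 0, 0, 0, 40], [0, 0, 0, 0, 0, 0, 40], [0, 0, 0, 0, 0, 0, 40]]])

```text
time: 25.2
tool_pos: [0.6846, -0.0959, 0.3203]
ee_rot: [-3.138, -0.0, 1.645]
wrist_force: [-0.2, -0.6, 0.7]
width: 0.0401
finger_force: 0.0
```

Run:
```python
from h import *
state(); p=shot('wrist'); save(p,'w5')
for d in models.masks_of(p,'sleeve_0'): print(round(d['confidence'],2),np.round(d['xy']),cv2.boundingRect(d['mask'].astype(np.uint8)))
for X in [(.685,-.09),(.679,-.026)]: print(proj(p,[*X,.04]))
```

```text
t25.20 grasp [684.  -95.9 140.3] rot [-3.138 -0.     1.645] w40.1 ff0.0 F [-0.2 -0.6  0.7] j [-0.22  0.43  1.12 -0.    1.6  -0.3 ]
0.92 [277.  24.] (250, 0, 54, 56)
0.74 [278. 113.] (252, 88, 51, 52)
0.6 [278. 193.] (256, 171, 46, 48)
[281.25361366 204.551752  ]
[279.72359733 117.09726822]
```

View pics/w5.png

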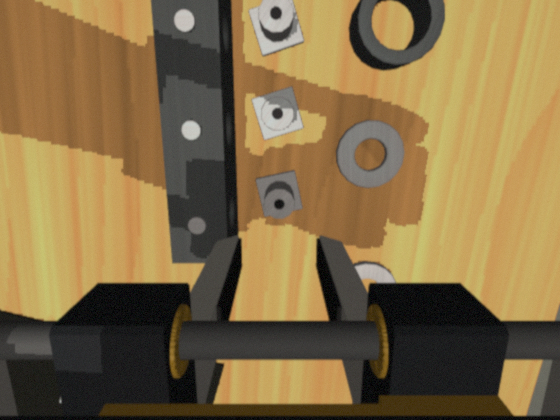

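Run:
```python
from h import *
p=shot('wrist')
for uv in [(279,204),(278,114),(276,13)]:
    a=at(p,uv,.04); print(a.round(4)); plan(a[0],a[1],.03,1.645)
print('dots',[at(p,u,.065).round(4) for u in [(197,226),(191,131),(184,20)]])
```

```text
[ 0.6835 -0.0911  0.04  ]
turn [-0.001  0.    -0.002] shift after turn mm [  6.1  -0.2 112. ]
[ 0.678 -0.025  0.04 ]
turn [-0.001  0.    -0.002] shift after turn mm [ 72.4  -0.9 112. ]
[0.6719 0.0402 0.04  ]
turn [-0.001  0.    -0.002] shift after turn mm [137.8  -2.1 112. ]
dots [array([ 0.627 , -0.1048,  0.065 ]), array([ 0.6221, -0.0399,  0.065 ]), array([0.617, 0.026, 0.065])]
```

step_arm(commands=[[[6, 0, 30, 0, 0, 0, 40], [0, 0, 40, 0, 0, 0, 40], [0, 0, 30, 0, 0, 0, 40], [0, 0, 11, 0, 0, 0, 40], [0, 0, 0, 0, 0, 0, 40], [0, 0, 0, 0, 0, 0, 0], [0, 0, 0, 0, 0, 0, 0], [0, 0, 0, 0, 0, 0, 0], [0, 0, 0, 0, 0, 0, 0], [0, 0, 0, 0, 0, 0, 0], [0, 0, -20, 0, 0, 0, 0], [0, 0, -40, 0, 0, 0, 0], [0, 0, -50, 0, 0, 0, 0], [0, 0, -20, 0, 0, 0, 0], [0, 0, 0, 0, 0, 0, 0], [0, 0, 0, 0, 0, 0, 0]]])

```text
time: 27.35
tool_pos: [0.6841, -0.0896, 0.3383]
ee_rot: [-3.137, -0.001, 1.645]
wrist_force: [-0.4, -0.5, -2.4]
width: 0.0235
finger_force: 30.0
```

```bash
cat >> h.py <<'E'
K_C=np.array([.4905,.3224]); K_Y=.05
def kw(x,y):
    c,s=np.cos(K_Y),np.sin(K_Y); return K_C+np.array([c*x-s*y,s*x+c*y])/1000
E
python3 - <<'E'
from h import *
state()
for g in [(45,-24),(45,24),(-45,-24),(-45,24)]: print(g,kw(*g)); plan(*kw(*g),.16,1.62)
E
```

```text
t27.35 grasp [683.4 -89.4 158.3] rot [-3.137e+00 -1.000e-03  1.645e+00] w23.5 ff30.0 F [-0.4 -0.5 -2.4] j [-0.21  0.42  1.09  0.    1.63 -0.29]
(45, -24) [0.53664326 0.30067906]
turn [-0.004 -0.001  0.025] shift after turn mm [ 397.1 -128.1   -1.7]
(45, 24) [0.53424426 0.34861907]
turn [-0.004 -0.001  0.025] shift after turn mm [ 445.1 -128.2   -1.7]
(-45, -24) [0.44675574 0.29618093]
turn [-0.004 -0.001  0.025] shift after turn mm [ 397.  -218.1   -1.7]
(-45, 24) [0.44435674 0.34412094]
turn [-0.004 -0.001  0.025] shift after turn mm [ 445.  -218.2   -1.7]
```

step_arm(commands=[[[0, 0, 0, 0, 0, 0.025, 0], [49.5, -24, 0, 0, 0, 0, 0], [49.5, -24, 0, 0, 0, 0, 0], [49.5, -24, 0, 0, 0, 0, 0], [49.5, -24, 0, 0, 0, 0, 0], [49.5, -24, 0, 0, 0, 0, 0], [49.5, -24, 0, 0, 0, 0, 0], [49.5, -24, 0, 0, 0, 0, 0], [49.5, -24, 0, 0, 0, 0, 0], [49.5, -26, 0, 0, 0, 0, 0], [0, 0, 0, 0, 0, 0, 0], [0, 0, 0, 0, 0, 0, 0]]])

```text
time: 28.85
tool_pos: [0.4448, 0.3444, 0.34]
ee_rot: [-3.14, 0.002, 1.62]
wrist_force: [0.2, -0.6, -1.8]
width: 0.0235
finger_force: 30.0
```

Run:
```python
from h import *
state(); plan(*kw(-45,24),.036,1.62); p=shot('wrist')
c=p['color'].copy()
for x in(-106,106):
  for y in (-56,56):
    for z,col in((4,(255,0,0)),(62,(0,0,255))):
      u=proj(p,[*kw(x,y),z/1000]); cv2.circle(c,tuple(int(v) for v in u.round()),4,col,1); print(x,y,z,u.round())
cv2.imwrite('pics/w6.png',c[...,::-1])
```

```text
t28.85 grasp [444.6 344.1 160. ] rot [-3.14e+00  2.00e-03  1.62e+00] w23.5 ff30.0 F [ 0.2 -0.6 -1.8] j [ 0.56  0.14  1.44 -0.    1.56  0.51]
turn [-0.001  0.002 -0.   ] shift after turn mm [ -0.2  -0.5 124. ]
-106 -56 4 [216. 276.]
-106 -56 62 [204. 307.]
-106 56 4 [210. 160.]
-106 56 62 [196. 170.]
106 -56 4 [435. 276.]
106 -56 62 [465. 308.]
106 56 4 [449. 160.]
106 56 62 [485. 170.]
```

View pics/w6.png

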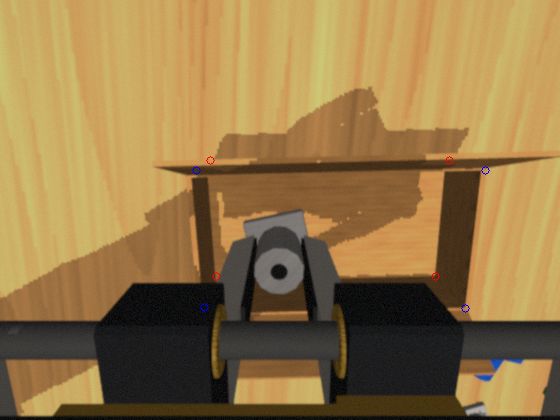

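step_arm(commands=[[[0, 0, 40, 0, 0, 0, 0], [0, 0, 40, 0, 0, 0, 0], [0, 0, 30, 0, 0, 0, 0], [0, 0, 13, 0, 0, 0, 0], [0, 0, 0, 0, 0, 0, 0], [0, 0, 0, 0, 0, 0, 0], [0, 0, 0, 0, 0, 0, 40], [0, 0, 0, 0, 0, 0, 40], [0, 0, 0, 0, 0, 0, 40], [0, 0, -20, 0, 0, 0, 40], [0, 0, -50, 0, 0, 0, 40], [0, 0, -54, 0, 0, 0, 40], [0, 0, 0, 0, 0, 0, 40]]])

```text
time: 30.52
tool_pos: [0.4457, 0.3453, 0.3488]
ee_rot: [3.131, -0.006, 1.62]
wrist_force: [-0.5, -0.3, -0.3]
width: 0.0404
finger_force: 0.0
```

```bash
sed -i 's/K_Y=.05/K_Y=.07/' h.py
python3 - <<'E'
from h import *
state(); plan(.678,-.025,.14,1.645); p=shot('wrist')
for d in models.masks_of(p,'sleeve_0')[:3]: print(round(d['confidence'],2),np.round(d['xy']),at(p,d['xy'],.03),cv2.boundingRect(d['mask'].astype(np.uint8)))
E
```

```text
t30.52 grasp [447.6 346.5 168.8] rot [ 3.131 -0.006  1.62 ] w40.4 ff0.0 F [-0.5 -0.3 -0.3] j [0.56 0.13 1.43 0.   1.56 0.51]
turn [ 0.011 -0.006 -0.025] shift after turn mm [-386.5  204.2   28.8]
0.68 [274. 196.] [0.44449292 0.35099888 0.03      ] (254, 177, 42, 43)
```

step_arm(commands=[[[0, 0, 0, 0, 0, -0.025, 40], [-48, 25.6, 0, 0, 0, 0, 40], [-48, 25.6, 0, 0, 0, 0, 40], [-48, 25.6, 0, 0, 0, 0, 40], [-48, 25.6, 0, 0, 0, 0, 40], [-48, 25.6, 0, 0, 0, 0, 40], [-48, 25.6, 0, 0, 0, 0, 40], [-48, 25.6, 0, 0, 0, 0, 40], [-50, 25.6, 0, 0, 0, 0, 40], [0, 0, 20, 0, 0, 0, 40], [0, 0, 0, 0, 0, 0, 40], [0, 0, 0, 0, 0, 0, 40]]])

```text
time: 32.12
tool_pos: [0.6771, -0.0238, 0.3214]
ee_rot: [-3.14, -0.001, 1.647]
wrist_force: [1.0, 0.1, -0.3]
width: 0.0399
finger_force: 0.0
```

Run:
```python
from h import *
state(); plan(.678,-.025,.03,1.645); p=shot('wrist')
for d in models.masks_of(p,'sleeve_0')[:3]: print(round(d['confidence'],2),np.round(d['xy']),at(p,d['xy'],.03).round(4),cv2.boundingRect(d['mask'].astype(np.uint8)))
print(proj(p,(.678,-.025,.03)))
```

```text
t32.12 grasp [676.8 -23.7 141.4] rot [-3.140e+00 -1.000e-03  1.647e+00] w39.9 ff0.0 F [ 1.   0.1 -0.3] j [-0.12  0.4   1.16  0.    1.59 -0.19]
turn [-0.002 -0.001  0.002] shift after turn mm [ -1.2   0.8 111.4]
0.97 [278. 122.] [0.6709 0.0429 0.03  ] (253, 97, 51, 53)
0.85 [283. 202.] [ 0.6792 -0.0181  0.03  ] (255, 177, 49, 50)
0.71 [275.  34.] [0.664  0.1024 0.03  ] (250, 9, 55, 59)
[280.53899365 210.02935073]
```

step_arm(commands=[[[-1, 1, 40, 0, 0, 0, 40], [0, 0, 40, 0, 0, 0, 40], [0, 0, 20, 0, 0, 0, 40], [0, 0, 11, 0, 0, 0, 40], [0, 0, 0, 0, 0, 0, 40], [0, 0, 0, 0, 0, 0, 0], [0, 0, 0, 0, 0, 0, 0], [0, 0, 0, 0, 0, 0, 0], [0, 0, 0, 0, 0, 0, 0], [0, 0, 0, 0, 0, 0, 0], [0, 0, -30, 0, 0, 0, 0], [0, 0, -50, 0, 0, 0, 0], [0, 0, -50, 0, 0, 0, 0], [0, 0, 0, 0, 0, 0, 0]]])

```text
time: 33.98
tool_pos: [0.6797, -0.0262, 0.3477]
ee_rot: [3.129, 0.002, 1.645]
wrist_force: [0.3, 0.2, -1.3]
width: 0.0237
finger_force: 30.0
```

step_arm(commands=[[[48, -14.5, 0, 0, 0, 0, 0], [48, -14.5, 0, 0, 0, 0, 0], [48, -14.5, 0, 0, 0, 0, 0], [48, -14.5, 0, 0, 0, 0, 0], [48, -14.5, 0, 0, 0, 0, 0], [48, -14.5, 0, 0, 0, 0, 0], [48, -14.5, 0, 0, 0, 0, 0], [48, -14.5, 0, 0, 0, 0, 0], [0, 0, 0, 0, 0, 0, 0], [0, 0, 0, 0, 0, 0, 0]]])

```text
time: 35.22
tool_pos: [0.5346, 0.348, 0.3391]
ee_rot: [-3.139, 0.002, 1.645]
wrist_force: [0.7, -0.2, -2.2]
width: 0.0235
finger_force: 30.0
```

Run:
```python
from h import *
state(); plan(*kw(45,24),.037,1.645)
```

```text
t35.23 grasp [534.2 347.7 159.1] rot [-3.139e+00  2.000e-03  1.645e+00] w23.5 ff30.0 F [ 0.7 -0.2 -2.2] j [ 0.49  0.3   1.25 -0.    1.59  0.41]
turn [-0.002  0.002  0.   ] shift after turn mm [  1.5  -0.7 122.1]
```

step_arm(commands=[[[0, 0, 40, 0, 0, 0, 0], [0, 0, 40, 0, 0, 0, 0], [0, 0, 30, 0, 0, 0, 0], [0, 0, 12, 0, 0, 0, 0], [0, 0, 0, 0, 0, 0, 0], [0, 0, 0, 0, 0, 0, 0], [0, 0, 0, 0, 0, 0, 40], [0, 0, 0, 0, 0, 0, 40], [0, 0, 0, 0, 0, 0, 40], [0, 0, -22, 0, 0, 0, 40], [0, 0, -50, 0, 0, 0, 40], [0, 0, -50, 0, 0, 0, 40], [0, 0, 0, 0, 0, 0, 40]]])

```text
time: 36.85
tool_pos: [0.5354, 0.3487, 0.3481]
ee_rot: [3.13, -0.005, 1.645]
wrist_force: [1.0, -0.2, -0.8]
width: 0.0401
finger_force: 0.0
```

step_arm(commands=[[[-45, 16.3, 0, 0, 0, 0, 40], [-45, 16.3, 0, 0, 0, 0, 40], [-45, 16.3, 0, 0, 0, 0, 40], [-45, 16.3, 0, 0, 0, 0, 40], [-45, 16.3, 0, 0, 0, 0, 40], [-45, 16.3, 0, 0, 0, 0, 40], [-47, 16.3, 0, 0, 0, 0, 40], [0, 0, 20, 0, 0, 0, 40], [0, 0, 0, 0, 0, 0, 40], [0, 0, 0, 0, 0, 0, 40]]])

```text
time: 38.1
tool_pos: [0.6714, 0.0419, 0.3204]
ee_rot: [-3.14, -0.001, 1.647]
wrist_force: [0.6, 0.1, 0.4]
width: 0.0405
finger_force: 0.0
```

Run:
```python
from h import *
state(); plan(.672,.040,.03,1.645); p=shot('wrist')
for d in models.masks_of(p,'sleeve_0')[:3]: print(round(d['confidence'],2),np.round(d['xy']),at(p,d['xy'],.03).round(4),cv2.boundingRect(d['mask'].astype(np.uint8)))
print(proj(p,(.672,.040,.03)))
p=shot('top')
for d in models.masks_of(p,'sleeve_0'): print(round(d['confidence'],2),np.round(d['xy']),at(p,d['xy'],.03).round(4))
```

```text
t38.10 grasp [671.1  42.  140.4] rot [-3.140e+00 -1.000e-03  1.647e+00] w40.5 ff0.0 F [0.6 0.1 0.4] j [-0.02  0.39  1.17  0.    1.58 -0.1 ]
turn [-0.002 -0.001  0.002] shift after turn mm [ -2.    0.4 110.4]
0.96 [280. 201.] [0.6712 0.0486 0.03  ] (255, 179, 49, 50)
0.59 [275.  16.] [0.6575 0.1792 0.03  ] (257, 0, 41, 37)
0.58 [279. 126.] [0.6664 0.1052 0.03  ] (253, 100, 51, 53)
[280.01185988 211.19709243]
0.7 [228. 162.] [0.659  0.1064 0.03  ]
0.58 [129. 211.] [0.5365 0.3456 0.03  ]
0.49 [130. 245.] [0.4538 0.3403 0.03  ]
0.47 [194. 163.] [0.6566 0.1903 0.03  ]
```

step_arm(commands=[[[-2, 0, 40, 0, 0, 0, 40], [0, 0, 40, 0, 0, 0, 40], [0, 0, 20, 0, 0, 0, 40], [0, 0, 10, 0, 0, 0, 40], [0, 0, 0, 0, 0, 0, 40], [0, 0, 0, 0, 0, 0, 0], [0, 0, 0, 0, 0, 0, 0], [0, 0, 0, 0, 0, 0, 0], [0, 0, 0, 0, 0, 0, 0], [0, 0, 0, 0, 0, 0, 0], [0, 0, -30, 0, 0, 0, 0], [0, 0, -50, 0, 0, 0, 0], [0, 0, -50, 0, 0, 0, 0], [0, 0, 0, 0, 0, 0, 0]]])

```text
time: 40.05
tool_pos: [0.6729, 0.0385, 0.3474]
ee_rot: [3.13, 0.001, 1.645]
wrist_force: [0.4, -1.2, -1.3]
width: 0.0234
finger_force: 30.0
```

step_arm(commands=[[[38.8, -29.3, 0, 0, 0, 0, 0], [38.8, -29.3, 0, 0, 0, 0, 0], [38.8, -29.3, 0, 0, 0, 0, 0], [38.8, -29.3, 0, 0, 0, 0, 0], [38.8, -29.3, 0, 0, 0, 0, 0], [38.8, -29.3, 0, 0, 0, 0, 0], [38.8, -29.3, 0, 0, 0, 0, 0], [0, 0, 0, 0, 0, 0, 0], [0, 0, 0, 0, 0, 0, 0]]])

```text
time: 41.18
tool_pos: [0.4474, 0.2939, 0.3395]
ee_rot: [-3.14, 0.002, 1.645]
wrist_force: [0.9, -0.0, -1.9]
width: 0.0233
finger_force: 30.0
```

Run:
```python
from h import *
state(); plan(*kw(-45,-24),.037,1.645)
```

```text
t41.17 grasp [447.1 293.6 159.5] rot [-3.140e+00  2.000e-03  1.645e+00] w23.3 ff30.0 F [ 0.9 -0.  -1.9] j [ 0.48  0.08  1.51 -0.    1.56  0.4 ]
turn [-0.002  0.002  0.   ] shift after turn mm [  1.4   0.  122.5]
```

step_arm(commands=[[[1, 0, 40, 0, 0, 0, 0], [0, 0, 40, 0, 0, 0, 0], [0, 0, 30, 0, 0, 0, 0], [0, 0, 12, 0, 0, 0, 0], [0, 0, 0, 0, 0, 0, 0], [0, 0, 0, 0, 0, 0, 0], [0, 0, 0, 0, 0, 0, 40], [0, 0, 0, 0, 0, 0, 40], [0, 0, 0, 0, 0, 0, 40], [0, 0, -22, 0, 0, 0, 40], [0, 0, -50, 0, 0, 0, 40], [0, 0, -50, 0, 0, 0, 40], [0, 0, 0, 0, 0, 0, 40]]])

```text
time: 42.8
tool_pos: [0.4482, 0.2958, 0.3471]
ee_rot: [3.131, -0.005, 1.645]
wrist_force: [0.4, 0.2, -0.4]
width: 0.0397
finger_force: 0.0
```

step_arm(commands=[[[-35, 34, 0, 0, 0, 0, 40], [-35, 34, 0, 0, 0, 0, 40], [-35, 34, 0, 0, 0, 0, 40], [-35, 34, 0, 0, 0, 0, 40], [-35, 34, 0, 0, 0, 0, 40], [-35, 34, 0, 0, 0, 0, 40], [0, 0, 20, 0, 0, 0, 40], [0, 0, 0, 0, 0, 0, 40], [0, 0, 0, 0, 0, 0, 40]]])

```text
time: 43.92
tool_pos: [0.6655, 0.102, 0.3206]
ee_rot: [-3.14, -0.0, 1.646]
wrist_force: [-0.3, 1.4, 0.2]
width: 0.04
finger_force: 0.0
```

Run:
```python
from h import *
state(); plan(.6665,.101,.03,1.645); p=shot('wrist')
for d in models.masks_of(p,'sleeve_0')[:3]: print(round(d['confidence'],2),np.round(d['xy']),at(p,d['xy'],.03).round(4),cv2.boundingRect(d['mask'].astype(np.uint8)))
print(proj(p,(.6665,.101,.03)))
p=shot('top')
for d in models.masks_of(p,'sleeve_0'): print(round(d['confidence'],2),np.round(d['xy']),at(p,d['xy'],.03).round(4))
```

```text
t43.92 grasp [665.2 102.1 140.6] rot [-3.14  -0.     1.646] w40.0 ff0.0 F [-0.3  1.4  0.2] j [ 0.07  0.39  1.17  0.    1.58 -0.01]
turn [-0.002 -0.     0.001] shift after turn mm [ -1.1   1.  110.6]
0.59 [281.  87.] [0.6595 0.1931 0.03  ] (261, 57, 49, 64)
[280.67674827 209.95983451]
0.76 [131. 214.] [0.5304 0.3408 0.03  ]
0.64 [149. 247.] [0.4489 0.2948 0.03  ]
0.48 [131. 245.] [0.4543 0.3379 0.03  ]
```

Run:
```python
from h import *
p=shot('wrist')
print([(round(d['confidence'],2),np.round(d['xy']).tolist(),at(p,d['xy'],.03).round(4)) for d in models.masks_of(p,'sleeve_0')],[(round(d['confidence'],2),np.round(d['xy']).tolist(),at(p,d['xy'],.026).round(4)) for d in models.tip_of(p,'sleeve_0_mid')])
g=cv2.cvtColor(p['color'],cv2.COLOR_RGB2GRAY)[165:250,245:315]
h=p['color'][165:250,245:315].astype(int)
sat=h.max(2)-h.min(2)
m=((sat<25)).astype(np.uint8)
n,l,s,c=cv2.connectedComponentsWithStats(m)
print([(s[i].tolist(),c[i].round()+[245,165]) for i in range(1,n) if s[i][4]>100])
```

```text
[(0.7, [279.0, 86.0], array([0.6592, 0.1936, 0.03  ])), (0.61, [280.0, 199.0], array([0.6667, 0.1092, 0.03  ]))] []
[([10, 8, 48, 49, 1551], array([279., 198.]))]
```

step_arm(commands=[[[0, 1, 40, 0, 0, 0, 40], [0, 0, 40, 0, 0, 0, 40], [0, 0, 20, 0, 0, 0, 40], [0, 0, 10, 0, 0, 0, 40], [0, 0, 0, 0, 0, 0, 40], [0, 0, 0, 0, 0, 0, 0], [0, 0, 0, 0, 0, 0, 0], [0, 0, 0, 0, 0, 0, 0], [0, 0, 0, 0, 0, 0, 0], [0, 0, 0, 0, 0, 0, 0], [0, 0, -30, 0, 0, 0, 0], [0, 0, -50, 0, 0, 0, 0], [0, 0, -50, 0, 0, 0, 0], [0, 0, 0, 0, 0, 0, 0]]])

```text
time: 46.02
tool_pos: [0.6682, 0.101, 0.3475]
ee_rot: [3.129, -0.0, 1.645]
wrist_force: [0.1, 0.2, -1.6]
width: 0.0238
finger_force: 30.0
```

step_arm(commands=[[[41.7, -22.8, 0, 0, 0, 0, 0], [41.7, -22.8, 0, 0, 0, 0, 0], [41.7, -22.8, 0, 0, 0, 0, 0], [41.7, -22.8, 0, 0, 0, 0, 0], [41.7, -22.8, 0, 0, 0, 0, 0], [0, 0, 0, 0, 0, 0, 0], [0, 0, 0, 0, 0, 0, 0]]])

```text
time: 46.9
tool_pos: [0.5382, 0.3002, 0.3393]
ee_rot: [-3.14, 0.002, 1.645]
wrist_force: [0.4, -1.1, -0.4]
width: 0.0234
finger_force: 30.0
```

Run:
```python
from h import *
state(); plan(*kw(45,-24),.037,1.645)
```

```text
t46.90 grasp [537.9 299.9 159.3] rot [-3.140e+00  2.000e-03  1.645e+00] w23.4 ff30.0 F [ 0.4 -1.1 -0.4] j [ 0.42  0.26  1.31 -0.    1.58  0.34]
turn [-0.002  0.002  0.   ] shift after turn mm [  1.5  -1.  122.3]
```

step_arm(commands=[[[1, 0, 40, 0, 0, 0, 0], [0, 0, 40, 0, 0, 0, 0], [0, 0, 30, 0, 0, 0, 0], [0, 0, 12, 0, 0, 0, 0], [0, 0, 0, 0, 0, 0, 0], [0, 0, 0, 0, 0, 0, 0], [0, 0, 0, 0, 0, 0, 40], [0, 0, 0, 0, 0, 0, 40], [0, 0, 0, 0, 0, 0, 40], [0, 0, -22, 0, 0, 0, 40], [0, 0, -50, 0, 0, 0, 40], [0, 0, -50, 0, 0, 0, 0], [-50, -15, 0, 0, 0, 0, 0], [-50, -15, 0, 0, 0, 0, 0], [-50, -15, 0, 0, 0, 0, 0], [0, 0, 0, 0, 0, 0, 0], [0, 0, 0, 0, 0, 0, 0]]])

```text
time: 49.02
tool_pos: [0.5044, 0.1487, 0.3416]
ee_rot: [3.141, -0.001, 1.644]
wrist_force: [1.0, 0.6, -0.4]
width: 0.0001
finger_force: 0.0
```

Run:
```python
from h import *
state()
p=shot('top')
for d in models.masks_of(p,'sleeve_0'): print(round(d['confidence'],2),np.round(d['xy']),at(p,d['xy'],.03).round(4))
a=p['color'][160:300,80:200]; ps=shot('scene'); b=ps['color'][120:260,320:460]
for q in('flap_small','flap_large'): print(q,[(round(d['confidence'],2),np.round(d['xy'])) for d in models.masks_of(ps,q)][:2],[(round(d['confidence'],2),np.round(d['xy'])) for d in models.tip_of(ps,q)][:2])
cv2.imwrite('pics/x.png',cv2.resize(np.hstack([a,b]),None,fx=3,fy=3,interpolation=2)[...,::-1])
```

```text
t49.02 grasp [504.6 148.9 161.6] rot [ 3.141e+00 -1.000e-03  1.644e+00] w0.1 ff0.0 F [ 1.   0.6 -0.4] j [0.18 0.05 1.53 0.   1.56 0.1 ]
0.67 [193. 162.] [0.6596 0.1928 0.03  ]
0.5 [131. 246.] [0.451  0.3375 0.03  ]
0.48 [127. 213.] [0.5309 0.3488 0.03  ]Traceback (most recent call last):
  File "<stdin>", line 6, in <module>
ValueError: it knows: bore, carrier, carton, drift, drift_mid, gauge, iron_bush, mat, sleeve, sleeve_0_mid, sleeve_1_mid, sleeve_2_mid, sleeve_3_mid, washer
```

Run:
```python
from h import *
p=shot('top'); a=p['color'][160:300,80:200]; ps=shot('scene'); b=ps['color'][120:260,320:460]
cv2.imwrite('pics/x.png',cv2.resize(np.hstack([a,b]),None,fx=3,fy=3,interpolation=2)[...,::-1])
```

```text
(no output)
```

View pics/x.png

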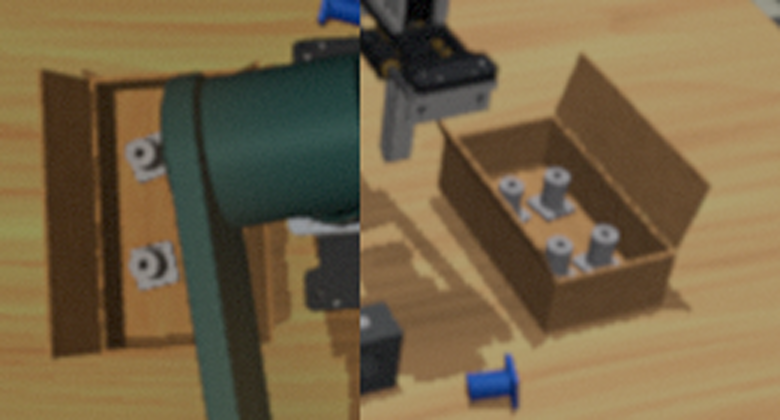

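Run:
```python
from h import *
state(); plan(*kw(0,-120),.099,1.645)
```

```text
t49.33 grasp [504.4 149.4 161. ] rot [-3.141 -0.     1.646] w0.2 ff0.0 F [-0.5  0.2  0.1] j [0.18 0.06 1.53 0.   1.56 0.1 ]
turn [-0.    -0.     0.001] shift after turn mm [53.5 -1.6 62. ]
```

step_arm(commands=[[[0, -2, 40, 0, 0, 0, 0], [0, 0, 22, 0, 0, 0, 0], [30, 0, 0, 0, 0, 0, 0], [24, 0, 0, 0, 0, 0, 0], [12, 0, 0, 0, 0, 0, 0], [12, 0, 0, 0, 0, 0, 0], [12, 0, 0, 0, 0, 0, 0], [12, 0, 0, 0, 0, 0, 0], [12, 0, 0, 0, 0, 0, 0], [12, 0, 0, 0, 0, 0, 0], [10, 0, 0, 0, 0, 0, 0], [10, 0, 0, 0, 0, 0, 0], [0, 0, 0, 0, 0, 0, 0], [0, 0, 4, 0, 0, 0, 0], [0, 0, 4, 0, 0, 0, 0], [0, 0, 4, 0, 0, 0, 0], [0, 0, 0, 0, 0, 0, 0], [0, 0, 0, 0, 0, 0, 0]]])

```text
time: 51.58
tool_pos: [0.4915, 0.2938, 0.2669]
ee_rot: [-3.141, 0.0, 1.645]
wrist_force: [0.9, 1.0, 0.4]
width: 0.0007
finger_force: 0.0
```

Run:
```python
from h import *
state(); plan(*kw(0,-28),.086,1.645)
p=shot('scene'); save(p,'s5')
```

```text
t51.58 grasp [491.5 293.7  86.9] rot [-3.141  0.     1.645] w0.7 ff0.0 F [0.9 1.  0.4] j [ 0.44  0.2   1.52 -0.    1.42  0.37]
turn [-0.  0. -0.] shift after turn mm [0.6 1.  0.9]
```

step_arm(commands=[[[0, 0, 1, 0, 0, 0, 0], [0, 0, 1, 0, 0, 0, 0], [0, 0, 1, 0, 0, 0, 0], [0, 0, 0, 0, 0, 0, 0], [0, 0, 0, 0, 0, 0, 0]]])

```text
time: 52.25
tool_pos: [0.4916, 0.294, 0.2645]
ee_rot: [3.141, -0.0, 1.645]
wrist_force: [-0.1, -0.1, 1.5]
width: 0.0007
finger_force: 1.1
```

Run:
```python
from h import *
state()
p=shot('wrist'); a=p['color'][0:420,100:480]; ps=shot('scene'); b=cv2.resize(ps['color'][120:260,320:460],(420,420),interpolation=2)
cv2.imwrite('pics/y.png',np.hstack([a,b])[...,::-1])
```

```text
t52.25 grasp [491.7 294.1  84.5] rot [ 3.141 -0.     1.645] w0.7 ff1.1 F [-0.1 -0.1  1.5] j [0.44 0.21 1.52 0.   1.42 0.37]
```

View pics/y.png

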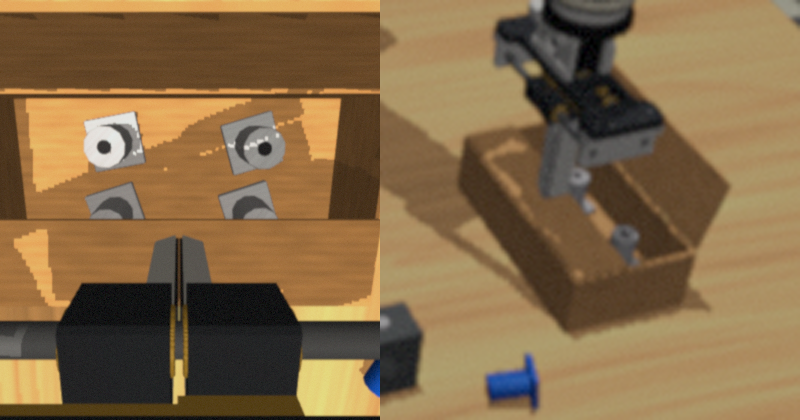

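step_arm(commands=[[[0, 0, 1, 0, 0, 0, 0], [0, 0, 1, 0, 0, 0, 0], [0, 0, 0, 0, 0, 0, 0], [0, 0, -20, 0, 0, 0, 0], [0, 0, -50, 0, 0, 0, 0], [0, 0, -50, 0, 0, 0, 0], [40, 0, 0, 0, 0, 0, 0], [40, 0, 0, 0, 0, 0, 0], [40, 0, 0, 0, 0, 0, 0], [38, 0, 0, 0, 0, 0, 0], [0, 0, 0, 0, 0, 0, 0], [0, 0, 0, 0, 0, 0, 0]]])

```text
time: 53.85
tool_pos: [0.48, 0.4511, 0.3815]
ee_rot: [-3.141, 0.001, 1.645]
wrist_force: [0.6, 0.1, 0.2]
width: 0.0003
finger_force: 0.0
```

Run:
```python
from h import *
state(); plan(*kw(0,130),.106,1.645); plan(*kw(0,2),.106,1.645)
```

```text
t53.85 grasp [479.9 450.8 201.5] rot [-3.141e+00  1.000e-03  1.645e+00] w0.3 ff0.0 F [0.6 0.1 0.2] j [ 0.67  0.34  1.12 -0.    1.69  0.59]
turn [-0.001  0.001 -0.   ] shift after turn mm [ 0.9  1.4 95.5]
turn [-0.001  0.001 -0.   ] shift after turn mm [-127.1    0.9   95.5]
```

step_arm(commands=[[[0, 0, 45, 0, 0, 0, 0], [0, 0, 40, 0, 0, 0, 0], [0, 0, 10, 0, 0, 0, 0], [-15, 0, 0, 0, 0, 0, 0], [-15, 0, 0, 0, 0, 0, 0], [-12, 0, 0, 0, 0, 0, 0], [-12, 0, 0, 0, 0, 0, 0], [-12, 0, 0, 0, 0, 0, 0], [-12, 0, 0, 0, 0, 0, 0], [-12, 0, 0, 0, 0, 0, 0], [-10, 0, 0, 0, 0, 0, 0], [-10, 0, 0, 0, 0, 0, 0], [-10, 0, 0, 0, 0, 0, 0], [0, 0, 5, 0, 0, 0, 0], [0, 0, 5, 0, 0, 0, 0], [0, 0, 5, 0, 0, 0, 0], [0, 0, 2, 0, 0, 0, 0], [0, 0, 0, 0, 0, 0, 0], [0, 0, 0, 0, 0, 0, 0]]])

```text
time: 56.22
tool_pos: [0.4887, 0.332, 0.2702]
ee_rot: [3.142, -0.0, 1.645]
wrist_force: [-0.9, -0.4, -0.4]
width: 0.0003
finger_force: 0.0
```

Run:
```python
from h import *
state()
```

```text
t56.23 grasp [488.7 332.1  90.2] rot [ 3.142 -0.     1.645] w0.3 ff0.0 F [-0.9 -0.4 -0.4] j [0.5  0.24 1.47 0.   1.44 0.43]
```

step_arm(commands=[[[0, 0, 1, 0, 0, 0, 0], [0, 0, 1, 0, 0, 0, 0], [0, 0, 1, 0, 0, 0, 0], [0, 0, 1, 0, 0, 0, 0], [0, 0, 0, 0, 0, 0, 0], [0, 0, 0, 0, 0, 0, 0]]])

```text
time: 56.98
tool_pos: [0.4888, 0.3318, 0.2674]
ee_rot: [3.141, -0.0, 1.645]
wrist_force: [-2.0, -1.9, 4.8]
width: 0.0005
finger_force: 2.6
```

step_arm(commands=[[[0, 0, -20, 0, 0, 0, 0], [0, 0, -50, 0, 0, 0, 0], [0, 0, -50, 0, 0, 0, 0], [0, 0, -40, 0, 0, 0, 0], [-40, -40, 0, 0, 0, 0, 0], [-40, -40, 0, 0, 0, 0, 0], [-40, -40, 0, 0, 0, 0, 0], [-40, -40, 0, 0, 0, 0, 0], [-40, -40, 0, 0, 0, 0, 0], [0, 0, 0, 0, 0, 0, 0], [0, 0, 0, 0, 0, 0, 0]]])

```text
time: 58.35
tool_pos: [0.3042, 0.1177, 0.4263]
ee_rot: [3.14, -0.001, 1.644]
wrist_force: [0.7, -0.2, -0.9]
width: 0.0005
finger_force: 0.0
```

Run:
```python
from h import *
state()
p=shot('top')
for q in ['drift_mid','drift']: print(q,[(round(d['confidence'],2),at(p,d['xy'],.012).round(3)) for d in models.tip_of(p,q)[:3]])
for d in models.masks_of(p,'drift')[:3]: print(round(d['confidence'],2),rect(p,d['mask'],.012))
for d in models.masks_of(p,'carton')[:2]: print('carton',round(d['confidence'],2),d['xy'],rect(p,d['mask'],.066))
for d in models.masks_of(p,'sleeve_0')[:4]: print('sl',round(d['confidence'],2),d['xy'])
ps=shot('scene')
for n,q in [('top',p),('scene',ps)]:
  for nm,X in [('closed edge L',(0,-12,.068)),('hinge',(0,58,.066)),('-y rim',(0,-58,.063))]: print(n,nm,proj(q,[*kw(*X[:2]),X[2]]).round(1))
u=proj(ps,[*kw(0,-12),.068]).astype(int)
print('scene column at edge', ps['color'][u[1]-15:u[1]+15,u[0]].sum(1))
for d in models.masks_of(ps,'carton')[:1]: print('scene carton',cv2.boundingRect(d['mask'].astype(np.uint8)))
```

```text
t58.35 grasp [304.5 117.9 246.3] rot [ 3.140e+00 -1.000e-03  1.644e+00] w0.5 ff0.0 F [ 0.7 -0.2 -0.9] j [ 0.19 -0.43  1.77  0.    1.8   0.12]
drift_mid [(0.59, array([ 0.552, -0.305,  0.012])), (0.59, array([ 0.325, -0.373,  0.012]))]
drift [(0.69, array([ 0.3  , -0.39 ,  0.012])), (0.6, array([ 0.518, -0.298,  0.012]))]
0.93 (array([ 554.3, -307.9]), [np.float64(18.4), np.float64(123.5)], -0.163)
0.43 (array([ 320.4, -371.8]), [np.float64(16.4), np.float64(87.7)], 0.643)
carton 0.89 [134.5, 230.4] (array([489.9, 312.2]), [np.float64(135.1), np.float64(223.2)], 0.059)
sl 0.69 [192.3, 163.5]
top closed edge L [138.9 228.9]
top hinge [109.3 230.8]
top -y rim [158.9 227.9]
scene closed edge L [382.  183.4]
scene hinge [404.2 179.1]
scene -y rim [366.7 188.1]
scene column at edge [364 363 358 364 362 356 362 354 360 359 368 366 366 363 363 319 291 301
 330 352 357 358 362 357 359 362 361 368 367 368]
scene carton (347, 156, 79, 76)
```

```bash
python3 -c "
from h import *
print(robot.close_job())"
```

```text
the job is handed in; nothing more can be done
None
```

I've handed the job in, but the hand-in returned no verdict: all four sleeves were driven out and are in the carton, both flaps are folded flat (short, then long), and the drift lies on its mat, knocked about 3 cm after placing but within limits.

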